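# Drop a returned tester pot through the spring gate

### The arm

A 6-joint arm with a two-finger parallel gripper is mounted at the origin on the work surface. World frame = base frame: x ahead of the robot, y to its left, z up, the work surface at z = 0. Lengths are in mm, angles in degrees, forces in N, time in s.
With the tool pointing down it reaches from about 300 to 850 mm from the base axis. Payload 4.2 kg.
Tool frame: the origin (TCP) lies midway between the tips of the shut fingers; the grasp point (between the pads) lies 19 mm behind it (env.grasp_offset is the distance from the TCP to the grasp point, in mm); z points along the fingers, y is the line along which they close (so a half turn about z gives the same grasp; the last joint's range is limited). The gripper opens to 91 mm and grips with 3 to 60 N. Pads are 32 mm wide; open, the fingers measure 118 mm over their backs; the gripper's body (76 mm by 178 mm) begins 60 mm behind the grasp point.
Start: joints at [63.255, 18.312, 89.639, -0, 72.044, -1.146], TCP at [248.453, 518.572, 189.076] pointing down, gripper open.
Joint ranges: [-177.97, 177.97], [-48.28, 115.42], [12.27, 149.76], [-77.06, 257.06], [2.81, 150.46], [-146.56, 146.56]. Speed limits (degrees/s): [147.25, 147.25, 180, 180, 180, 180].

### API

Orientations are given as [roll, pitch, yaw] about the fixed x, y, z axes, in that order (R = Rz(yaw) Ry(pitch) Rx(roll)).
In Python, from workcell import env, optics gives the robot as it stands. The module is installed in compiled form; this text tells all that it offers.
- The arm moves only by the tool send_rows, never from a script. Its argument "targets" is a list that holds one entry, the list of rows, each a list of 7 numbers: the turn, a rotation vector about the world's x, y, z scaled (see below), then the shift along the world's x, y, z scaled (see below), then the closure, from -1 (fully open) to 1 (shut). In form: [[[rx, ry, rz, x, y, z, gripper], ...]]. A call has 1 to 12 rows; each row shifts and turns the commanded pose from where the row before left it; what a row does not reach is not made up. The controller multiplies each number of a shift by 0.2 m and each number of a turn by pi/2 rad. A row lasts 1/10 s, in which the tool goes at most 50 mm and 8.59 degrees, less where a joint would pass 70% of its speed; a pose out of reach is approached as far as the arm can. A call with a number of a shift or a turn outside -1 to 1 is refused whole. A call with a gripper value outside its range is refused whole. The fingers move at their own pace and stop on an object; "grip_force" is the grip in N (left out, the last holds). Time passes only in rows, so rows that do not move let the fingers close. It gives the time, the measured TCP pose, the force, the opening and the grip force at its end, in the units of the state.
- env.state(): the state, without advancing time (a new reading comes with each control period).
- optics.grab_frame(name): name is "side" or "top"; returns (picture, depth): 480x640x3 uint8, red, green, blue; 480x640 float32, mm along the optical axis (not along the pixel's ray), 0 where there is no reading.
- optics.camera_info(name): a dict with "camera_matrix" (3x3 intrinsics, pixels), "R" (3x3) and "t" (3): a world point X has camera coordinates R X + t. Camera axes: x right, y down, z forward; pixel columns grow to the right and rows downward; lengths in mm; the calibration is good to about 2 mm. A picture is of the moment at which its call begins. camera_info takes no time and is no camera call.
- env.job_done(): hands the job in; it is judged then, once.
Trained networks look in the newest picture that a camera, given by its name, has taken for a name from the list of things; names that differ only in an ending like _2 or _b are one class to them, and where a whole thing is asked for, a point or a joint stands for the part that bears it (a point fixed in the world has none). Each returns a list of dicts, best first, with "conf" (0 to 1); they miss things now and then, are a little off and sometimes report something else, mostly with a low value. They report only what shows in the picture. A call takes as long as a camera call. They do not tell look-alikes from the thing itself.
- optics.silhouettes(camera, name): "mask" (480x640 bool, what is visible of it) and "at" ([column, row] in pixels, amid what is visible of it).
- optics.place_of(camera, name): "at" ([column, row] in pixels: a listed point, or the origin of a listed thing).
The state is a dict: "time_s": time; "qpos": joint angles; "qvel": joint speeds; "effort": joint torques, N m; "ee_pos": TCP position; "ee_rot": TCP orientation; "force": force on the tool from outside, world axes, zero at the start; "torque": the same for the moment, N m; "gripper_width": finger opening in mm; "gripper_force": force on a finger pad.
Only numpy, scipy, OpenCV 4.12 (cv2) and the standard library are available. Lean on these libraries where they do the work, as an engineer would, in place of code of your own. Each camera call takes 0.05 s, during which the arm holds its last target. There are 200 camera calls.

### The job

Return the little paint tester pot that stands between the guide rails of the counter ledge: push the self-closing gate flap at the end of the ledge open with one finger and, while that finger still holds the flap open, push the pot along the rails with the other finger until it drops off the ledge into the tote. Only push the pot, gently: never lift or squeeze it, and never let the flap touch it. Then take the hand away so that the flap swings fully shut, leaving everything else where it stands.

Things in the scene. Friction and masses are not known exactly. Their poses are not given: they have to be found in the camera images.
- ledge: Grey raised ledge and, joined to its front, a grey tote: one fixture that does not move. Origin on the counter under the middle of the ledge's front edge, on the lane's centre line. x points along the lane from the ledge out over the tote, y across it towards the gate's hinge, z up. Ledge top: 75 mm above the counter, x -200 to 0, y -135 to 135. Nothing roofs lane, gate or tote.
- lane_end (a point): End of the lane: middle of the ledge's front edge, on its top. Two slippery aluminium guide rails 6 mm high and 5 mm wide, inner faces 23.5 mm either side of the centre line, run along the ledge's x from -195 to -5 mm.
- tote_in (a point): Centre of the tote's rubber floor, 6 mm above the counter. The tote is open at the top; inside, ledge frame x 0 to 165, y -125 to 125 mm; walls 62 mm high, lower than the ledge.
- gate_hinge (a point): On the gate's upright hinge axis, at ledge-top height: ledge frame x 6, y 110 mm. The dark hinge post there has radius 8 mm with the flap's sleeve; a stop post of radius 4 stands at x 6, y -38. Both rise 45 mm above the ledge top.
- flap (a joint): Angle of the gate's aluminium flap, rad: 0 shut (square across the lane's end), grows as its free edge swings away from the ledge over the tote, at most 1.45. A spring shuts it (0.03 N m at 0, 0.09 N m at 1.45), damped: about 1 to 2 s to shut. Shut, it reaches from the hinge to ledge y = -32 mm; 4 mm thick, lower edge 8 mm and upper edge 42 mm above the ledge top.
- flap_edge (a point): Middle of the flap's free edge, 142 mm from the hinge axis, 100 mm above the counter.
- pot: The pot to return: upright plastic tester pot with a flat grey lid, 42 mm in diameter, 45 mm high, 0.08 to 0.17 kg, standing on the ledge top between the rails 65 to 110 mm before the front edge. Origin at the centre of its underside.
- pot_center (a point): Centre of that pot, 22.5 mm above its underside.
- spare_pot: Bystander: a like pot, standing on the ledge outside the rails, on the side away from the hinge; origin at its underside's centre.
- spacer_box: Bystander: cardboard box 60 x 45 x 30 mm on the ledge outside the rails, on the side away from the hinge; origin at its underside's centre.
- tape_roll: Bystander: roll of tape, 90 mm across, 30 mm high, lying on the counter to the robot's right.
- paint_tin: Bystander: paint tin, 100 mm in diameter, 110 mm high, on the counter to the robot's right.
- brush: Bystander: paint brush lying on the counter to the robot's left.
- mug: Bystander: white mug, 80 mm in diameter, 90 mm high, on the counter to the robot's left.
- tile: Bystander: loose tile 100 x 100 x 9 mm lying on the counter to the robot's right.
Mind the look-alikes: they are no part of the job. Leave any green or turquoise look-alike of the pot alone.

How it is judged (in metres and radians):
On the way, in this order (a step that is already met when the one before it is completed fails the run):
1. a finger holds the flap open while the pot still stands on the ledge (value of joint flap above 0.35 rad and contact force between the fingers and flap above 0.1 N and x of pot_center in the frame of ledge below -0.005 m), for 0.2 s.
2. the pot goes off the ledge's edge while a finger holds the flap open (value of joint flap above 0.35 rad and contact force between the fingers and flap above 0.1 N and x of pot_center in the frame of ledge above 0.005 m and y of pot_center in the frame of ledge between -0.035 and 0.06 m), for 0.05 s.
At the end, for the whole second after the job is handed in: The pot lies or stands at rest (slower than 0.05 m/s) inside the tote (its centre within the tote's walls and less than 60 mm above the counter), and the flap is shut to within 0.06 rad (x of pot_center in the frame of ledge between 0.005 and 0.165 m and y of pot_center in the frame of ledge between -0.125 and 0.125 m and height (world z) of pot_center below 0.06 m and linear speed of pot below 0.05 m/s and value of joint flap below 0.06 rad); the robot touches nothing.
It fails at once if the flap touches the pot (more than 0.4 N) (contact force between flap and pot above 0.4 N).
It fails at once if the pot is lifted more than 12 mm off the ledge (height (world z) of pot_center above 0.1095 m).
It fails at once if the pot is squeezed or rammed by the fingers (more than 15 N) (contact force between the fingers and pot above 15 N).
It fails at once if a bystander is moved by more than 20 mm (distance of any of spare_pot, spacer_box, tape_roll, paint_tin, brush, mug, tile from where it was at the start of the episode above 0.02 m).
It also fails if it takes over 38 s, if anything falls off the work surface, if the arm or the gripper's body presses on something with over 40 N, if the wrist force passes 120 N, or if a joint passes its speed limit or range.

## Working session

There is one attempt and no reset: what is moved stays moved. The work goes in short steps, Python scripts to look and compute and a tool call to move; the robot and the scene stay as the last step left them, time stands still between calls to the robot, and variables do not carry over. Pictures are saved under pics/ and viewed, at most 10 in all, crops included, and the job is handed in when it is done.

Besides the shell and the picture viewer there is one more tool, called after "Request:" as name(argument=value, ...), one argument or row to a line, values as JSON. send_rows: Moves the arm, as the interface text tells. Its arguments: {"type":"object","properties":{"targets":{"type":"array"},"grip_force":{"type":"number"}},"required":["targets"]}

```bash
mkdir -p pics; cat > h.py <<'E'
from workcell import env, optics
import numpy as np, cv2
def back(cam,uv,depth=None,z=None):
    i=optics.camera_info(cam);K=np.array(i["camera_matrix"]);R=np.array(i["R"]);t=np.array(i["t"]).ravel()
    d=np.linalg.inv(K)@np.array([uv[0],uv[1],1.0])
    if z is None: return R.T@(d*depth-t)
    c=-R.T@t; r=R.T@d
    return c+r*(z-c[2])/r[2]
E
python3 - <<'E'
from h import *
print(env.state())
for c in("top","side"):
    p,d=optics.grab_frame(c);cv2.imwrite(f"pics/{c}0.png",p[:,:,::-1]);np.save(f"pics/{c}0d.npy",d)
    i=optics.camera_info(c);print(c,-np.array(i["R"]).T@np.array(i["t"]).ravel(),i["R"])
for n,z in(("ledge",0),("lane_end",75),("tote_in",6),("gate_hinge",75),("flap_edge",100),("pot",75),("pot_center",97.5),("spare_pot",75),("spacer_box",75)):
  for c in("top","side"):
    for r in optics.place_of(c,n)[:3]: print(n,c,round(r["conf"],2),np.round(r["at"]),np.round(back(c,r["at"],z=z),1))
E
```

```text
{'time_s': 0.0, 'qpos': array([ 6.32525372e+01,  1.83511186e+01,  8.97061369e+01, -2.43779314e-03,
        7.20438732e+01, -1.14452523e+00]), 'qvel': array([-0.14797241,  0.0552482 ,  0.07572894, -0.0352783 , -0.05711469,
        0.02700192]), 'effort': array([-9.32432704e-04, -4.12464416e+01, -2.31967056e+01,  7.25099863e-02,
        4.54534509e-02, -1.60893551e-04]), 'ee_pos': array([248.22856242, 518.0504923 , 188.22738507]), 'ee_rot': array([-1.79898845e+02,  2.97280096e-04,  1.54397816e+02]), 'force': array([ 0.78444967,  1.39093456, -0.51443011]), 'torque': array([0.01254822, 0.04298314, 0.02379401]), 'gripper_force': 0.0, 'gripper_width': 91.28740686674851}
top [ 216.44845471   29.21711918 1498.07161939] [[-0.02214942 -0.99968595  0.01172185]
 [-0.98251795  0.01959825 -0.18513341]
 [ 0.18484554 -0.01561752 -0.98264349]]
side [ 108.11349659 -684.03271438  726.14831078] [[ 0.87215702 -0.48910764 -0.01076355]
 [-0.31368234 -0.54219145 -0.77950742]
 [ 0.37542713  0.6832292  -0.62630051]]
ledge top 0.65 [292. 218.] [564.2  86.5   0. ]
ledge side 0.82 [335. 250.] [565.1  75.5   0. ]
[... 661 characters left out ...]
op 0.63 [290. 238.] [491.1  87.3  75. ]
pot side 0.86 [305. 231.] [490.6  95.1  75. ]
pot side 0.72 [218. 259.] [270.7 100.4  75. ]
pot side 0.57 [261. 214.] [426.9 218.1  75. ]
pot_center top 0.79 [286. 240.] [483.1  97.   97.5]
pot_center top 0.74 [210. 251.] [456.7 303.8  97.5]
pot_center top 0.64 [256. 312.] [289.7 179.6  97.5]
pot_center side 0.8 [221. 255.] [276.2  82.5  97.5]
pot_center side 0.67 [266. 209.] [434.6 200.6  97.5]
spare_pot side 0.82 [323. 249.] [494.5  13.1  75. ]
spare_pot side 0.73 [233. 187.] [410.2 376.7  75. ]
spacer_box top 0.65 [321. 265.] [414.5   4.3  75. ]
spacer_box side 0.98 [290. 260.] [409.7  14.6  75. ]
spacer_box side 0.41 [322. 251.] [490.9   8.   75. ]
```

View pics/top0.png

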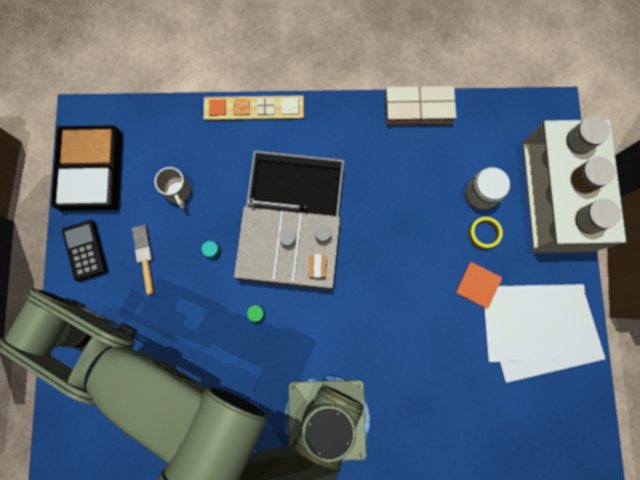

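View pics/side0.png

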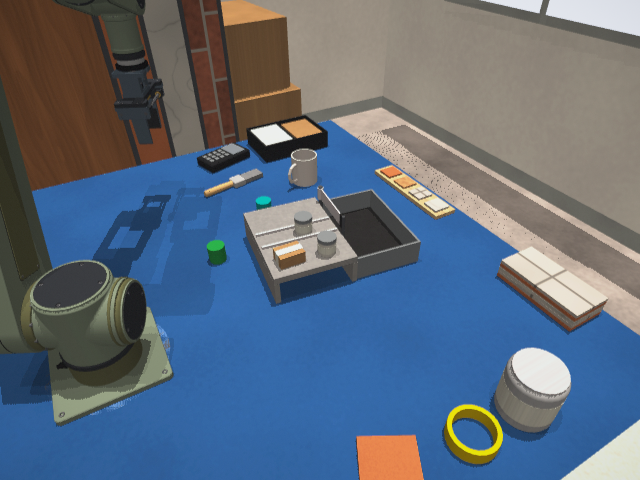

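Candidates for the pot, in top-view pixels: 
- (288,240): grey lid, between the rails. This one fits the description.
- (323,234): grey lid, outside the rails, so it is the spare.
- (256,314) and (210,249): green and turquoise look-alikes on the counter.

Next I'll measure the ledge pose and confirm the pot in a crop.

```bash
python3 - <<'E'
from h import *
p=cv2.imread("pics/top0.png");d=np.load("pics/top0d.npy")
cv2.imwrite("pics/crop.png",cv2.resize(p[140:300,225:355],None,fx=3.7,fy=3.7,interpolation=cv2.INTER_CUBIC))
P={}
for c in("top","side"):
    d=np.load(f"pics/{c}0d.npy");v,u=np.mgrid[:480,:640];ok=d>0
    i=optics.camera_info(c);K=np.array(i["camera_matrix"]);R=np.array(i["R"]);t=np.array(i["t"]).ravel()
    X=(R.T@(np.linalg.inv(K)@np.stack([u[ok],v[ok],np.ones(ok.sum())])*d[ok]-t[:,None])).T
    X=X[(X[:,0]>330)&(X[:,0]<780)&(X[:,1]>-80)&(X[:,1]<250)]
    s=X[(X[:,2]>69)&(X[:,2]<84)];print(c,"ledge top",len(s),np.median(s[:,2]))
    r=cv2.minAreaRect(s[:,:2].astype(np.float32));print(r,cv2.boxPoints(r).round(0).tolist())
    l=X[(X[:,2]>110)&(X[:,2]<130)]
    for cx,cy in((489,90),(494,10)):
        q=l[np.hypot(l[:,0]-cx,l[:,1]-cy)<32]; print("lid",len(q),q.mean(0) if len(q) else 0,q.min(0),q.max(0))
    g=X[(X[:,2]>105)&(X[:,0]>540)];print("gate",len(g),cv2.fitLine(g[:,:2].astype(np.float32),cv2.DIST_HUBER,0,.01,.01).ravel(),g.min(0),g.max(0))
E
```

```text
top ledge top 5815 74.31567460911748
((550.015869140625, 86.71185302734375), (269.9797668457031, 366.57135009765625), 82.61529541015625) [[351.0, -24.0], [714.0, -71.0], [749.0, 197.0], [386.0, 244.0]]
lid 207 [485.18435086  95.97231888 119.29305384] [464.25896255  75.63270883 110.24851115] [505.76315395 116.19832351 128.61959775]
lid 207 [ 4.95670003e+02 -3.77203162e-01  1.19075471e+02] [474.24246293 -20.85312592 111.07828747] [517.51013468  19.61727065 125.93199584]
gate 159 [1.27467468e-01 9.91842747e-01 5.77088501e+02 1.24562515e+02] [564.39353647  42.38170649 105.1208676 ] [593.26251183 199.86179546 126.57568274]
side ledge top 4500 75.11213119567762
((472.9079895019531, 96.95464324951172), (275.9928283691406, 209.65150451660156), 82.50184631347656) [[351.0, -26.0], [559.0, -54.0], [595.0, 220.0], [387.0, 247.0]]
lid 207 [485.18844493  92.98058402 118.89165109] [464.79345708  73.79267244 110.04114541] [508.14492745 118.43387282 123.10356399]
lid 241 [494.75751231  -3.30586784 118.836754  ] [475.68276012 -21.84898008 110.17558974] [517.93874462  23.37333536 123.13468806]
gate 183 [1.2438112e-01 9.9223453e-01 5.7656372e+02 1.1770500e+02] [564.45550337  40.74439752 105.11464086] [595.27569525 200.07253709 121.21893257]
```

View pics/crop.png

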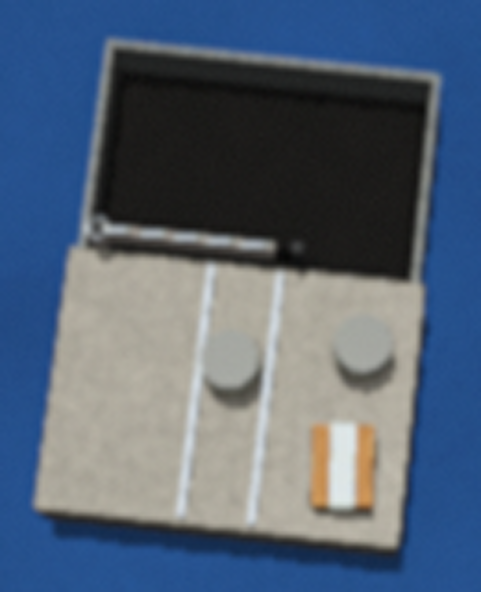

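The crop confirms it: the grey pot at about (231,360) is between the white rails, with the flap shut ahead of it and the spare and box to the right. The ledge yaw is −7.4° with its origin at (568,84), and the pot sits at ledge (−83,0). All of this is consistent with the given sizes. I'll hover first.

Request:
send_rows(
  targets=[
    [[0, 0, -0.0387, 0.103, -0.1685, 0, -1], [0, 0, -0.0387, 0.103, -0.1685, 0, -1], [0, 0, -0.0387, 0.103, -0.1685, 0, -1], [0, 0, -0.0387, 0.103, -0.1685, 0, -1], [0, 0, -0.0387, 0.103, -0.1685, 0, -1], [0, 0, -0.0387, 0.103, -0.1685, 0, -1], [0, 0, -0.0387, 0.103, -0.1685, 0, -1], [0, 0, -0.0387, 0.103, -0.1685, 0, -1], [0, 0, -0.0387, 0.103, -0.1685, 0, -1], [0, 0, -0.0387, 0.103, -0.1685, 0, -1], [0, 0, -0.0387, 0.103, -0.1685, 0, -1], [0, 0, -0.0387, 0.103, -0.1685, 0, -1]],
  ],
)

```text
time_s: 2.2
ee_pos: [496.4, 112.7, 189.3]
ee_rot: [180.0, 0.0, 112.5]
force: [0.8, 1.1, -0.4]
gripper_width: 91.4
gripper_force: 0.0
```

Request:
send_rows(
  targets=[
    [[0, 0, 0, 0, 0, 0, -1], [0, 0, 0, 0, 0, 0, -1], [0, 0, 0, 0, 0, 0, -1]],
  ],
)

```text
time_s: 2.5
ee_pos: [495.1, 114.8, 189.1]
ee_rot: [-180.0, -0.0, 112.7]
force: [0.1, -0.2, -0.4]
gripper_width: 90.9
gripper_force: 0.0
```

```bash
python3 - <<'E'
from h import *
p,_=optics.grab_frame("side");cv2.imwrite("pics/s1.png",cv2.resize(p[130:300,200:430,::-1],None,fx=3.4,fy=3.4,interpolation=cv2.INTER_CUBIC))
E
```

```text
(no output)
```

View pics/s1.png

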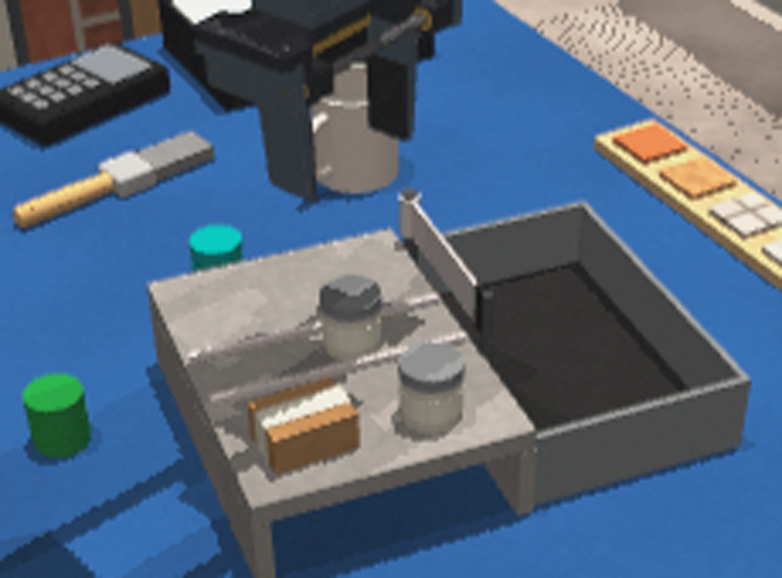

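The hand is above the lane, with the rear finger at about (290,180) and the front finger at about (392,130). They straddle the pot in the closing direction. Now I'll descend to z≈88.

Request:
send_rows(
  targets=[
    [[0, 0, 0, 0, 0, -0.06, -1], [0, 0, 0, 0, 0, -0.06, -1], [0, 0, 0, 0, 0, -0.06, -1], [0, 0, 0, 0, 0, -0.06, -1], [0, 0, 0, 0, 0, -0.06, -1], [0, 0, 0, 0, 0, -0.06, -1], [0, 0, 0, 0, 0, -0.06, -1], [0, 0, 0, 0, 0, -0.05, -1], [0, 0, 0, 0, 0, -0.035, -1], [0, 0, 0, 0, 0, 0, -1], [0, 0, 0, 0, 0, 0, -1]],
  ],
)

```text
time_s: 3.65
ee_pos: [495.9, 114.2, 88.2]
ee_rot: [180.0, 0.0, 112.6]
force: [0.1, 0.6, 0.8]
gripper_width: 91.3
gripper_force: 0.0
```

```bash
python3 - <<'E'
from h import *
p,_=optics.grab_frame("side");cv2.imwrite("pics/s2.png",cv2.resize(p[130:300,200:430,::-1],None,fx=3.4,fy=3.4,interpolation=cv2.INTER_CUBIC))
s=env.state();print(s["ee_pos"],s["force"])
E
```

```text
[496.11310863 114.26686048  88.48848471] [ 0.45601795 -0.23831786 -0.1591536 ]
```

View pics/s2.png

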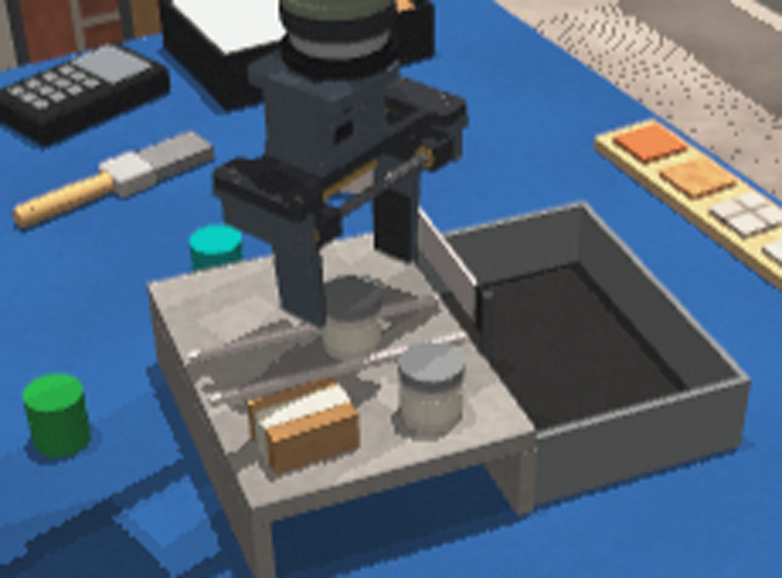

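The rear finger (≈(305,300)) is behind the pot (≈(352,315)), and the front finger (≈(397,225)) is just short of the flap. Now I'll push along the lane.

Request:
send_rows(
  targets=[
    [[0, 0, 0, 0.0248, -0.0032, 0, -1], [0, 0, 0, 0.0248, -0.0032, 0, -1], [0, 0, 0, 0.0248, -0.0032, 0, -1], [0, 0, 0, 0.0248, -0.0032, 0, -1], [0, 0, 0, 0.0248, -0.0032, 0, -1], [0, 0, 0, 0.0248, -0.0032, 0, -1], [0, 0, 0, 0.0248, -0.0032, 0, -1], [0, 0, 0, 0.0248, -0.0032, 0, -1], [0, 0, 0, 0.0248, -0.0032, 0, -1], [0, 0, 0, 0.0248, -0.0032, 0, -1], [0, 0, 0, 0.0248, -0.0032, 0, -1], [0, 0, 0, 0.0248, -0.0032, 0, -1]],
  ],
)

```text
time_s: 4.9
ee_pos: [554.8, 106.0, 88.4]
ee_rot: [-179.9, 0.0, 112.6]
force: [-6.5, -2.9, 7.2]
gripper_width: 90.9
gripper_force: 4.3
```

```bash
python3 - <<'E'
from h import *
p,_=optics.grab_frame("side");cv2.imwrite("pics/s3.png",cv2.resize(p[130:300,200:430,::-1],None,fx=3.4,fy=3.4,interpolation=cv2.INTER_CUBIC))
s=env.state();print(s["ee_pos"],s["force"])
E
```

```text
[555.9691123  105.92994049  88.41386513] [-3.89142733 -1.88633157  5.65182468]
```

View pics/s3.png

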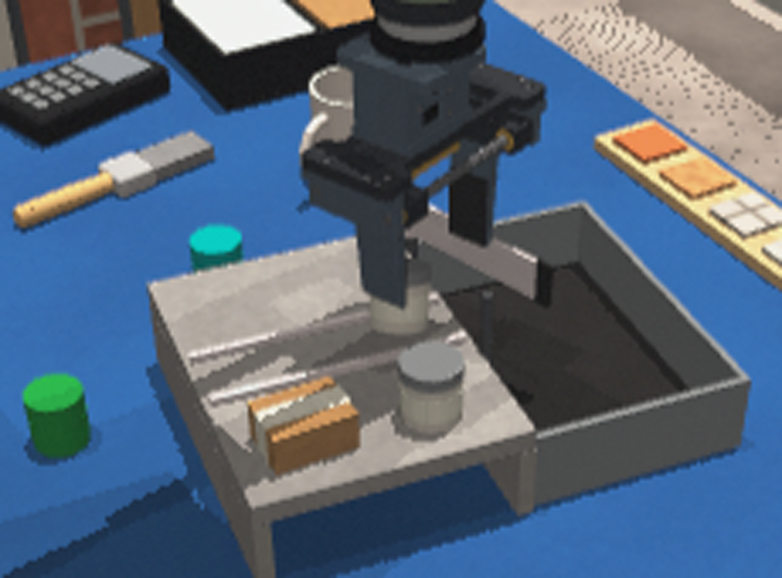

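The flap is open about 35–40°, held by the front finger (≈(475,200)). The pot (≈(400,300)) is moving along the rails. The force is a little high, probably from sideways pressure on the hinge-side rail. I'll go slower, with a slight drift away from that rail.

Request:
send_rows(
  targets=[
    [[0, 0, 0, 0.0121, -0.0036, 0, -1], [0, 0, 0, 0.0121, -0.0036, 0, -1], [0, 0, 0, 0.0121, -0.0036, 0, -1], [0, 0, 0, 0.0121, -0.0036, 0, -1]],
  ],
)

```text
time_s: 5.35
ee_pos: [563.9, 102.7, 88.7]
ee_rot: [-179.8, 0.0, 112.6]
force: [-6.4, -4.8, 9.8]
gripper_width: 91.3
gripper_force: 5.2
```

```bash
python3 - <<'E'
from h import *
s=env.state();print(s["ee_pos"],s["force"],s["torque"])
a,_=optics.grab_frame("side");b,d=optics.grab_frame("top")
cv2.imwrite("pics/s4.png",np.hstack([cv2.resize(x[:,:,::-1],(400,500),interpolation=cv2.INTER_CUBIC) for x in(a[180:255,290:350],b[185:260,265:325])]))
s=env.state();print(s["ee_pos"],s["force"])
E
```

```text
[563.87119257 102.66844346  88.67837694] [-6.43335017 -4.75069191  9.83059532] [-0.95041486  1.72287288  0.16221659]
[564.31614834 102.53507676  88.72636505] [-5.35612412 -4.33241312  9.35481918]
```

View pics/s4.png

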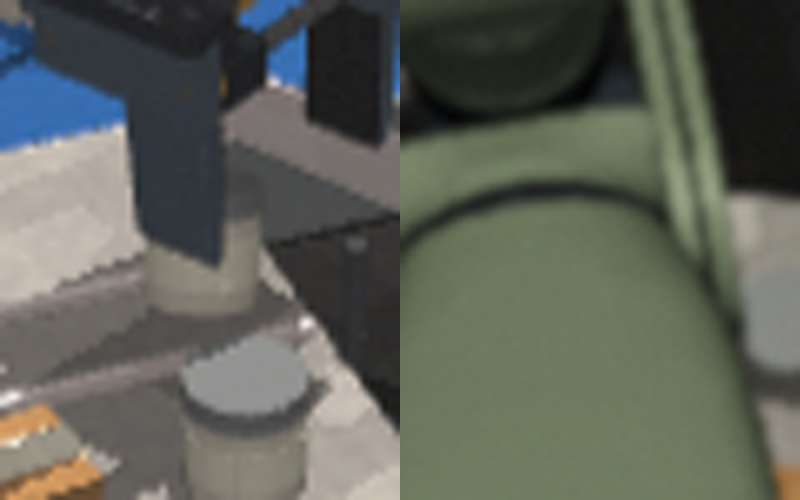

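The pot is upright at the hinge-side rail, with its centre still about 25 mm before the edge. The 30° face wedges it into the rail, and pad friction is loading it vertically. I'll back off 6 mm, turn the hand 15° towards the lane direction, lower it slightly, and resume.

Request:
send_rows(
  targets=[
    [[0, 0, 0, -0.015, 0.002, 0, -1], [0, 0, 0, -0.015, 0.002, 0, -1], [0, 0, -0.056, -0.001, -0.004, -0.003, -1], [0, 0, -0.056, -0.001, -0.004, -0.003, -1], [0, 0, -0.055, -0.001, -0.004, -0.004, -1], [0, 0, 0, 0, 0, 0, -1], [0, 0, 0, 0, 0, 0, -1]],
  ],
)

```text
time_s: 6.15
ee_pos: [558.6, 102.2, 85.8]
ee_rot: [180.0, -0.0, 97.7]
force: [-0.1, -0.9, 0.4]
gripper_width: 91.2
gripper_force: 0.6
```

Request:
send_rows(
  targets=[
    [[0, 0, 0, 0.0124, -0.0016, 0, -1], [0, 0, 0, 0.0124, -0.0016, 0, -1], [0, 0, 0, 0.0124, -0.0016, 0, -1], [0, 0, 0, 0.0124, -0.0016, 0, -1], [0, 0, 0, 0.0124, -0.0016, 0, -1], [0, 0, 0, 0.0124, -0.0016, 0, -1]],
  ],
)

```text
time_s: 6.75
ee_pos: [573.2, 99.9, 86.1]
ee_rot: [-180.0, 0.0, 97.6]
force: [-2.7, -1.4, 2.4]
gripper_width: 91.6
gripper_force: 2.0
```

Request:
send_rows(
  targets=[
    [[0, 0, 0, 0.0124, -0.0016, 0.001, -1], [0, 0, 0, 0.0124, -0.0016, 0.001, -1], [0, 0, 0, 0.0124, -0.0016, 0.001, -1], [0, 0, 0, 0.0124, -0.0016, 0.001, -1]],
  ],
)

```text
time_s: 7.15
ee_pos: [583.1, 98.7, 87.0]
ee_rot: [-180.0, 0.0, 97.6]
force: [-4.7, -1.3, 5.4]
gripper_width: 91.2
gripper_force: 2.8
```

Request:
send_rows(
  targets=[
    [[0, 0, 0, -0.015, 0.002, 0, -1], [0, 0, 0, 0, 0, 0, -1], [0, 0, 0, 0.0124, -0.0016, 0, -1], [0, 0, 0, 0.0124, -0.0016, 0, -1], [0, 0, 0, 0.0124, -0.0016, 0, -1], [0, 0, 0, 0.0124, -0.0016, 0, -1]],
  ],
)

```text
time_s: 7.75
ee_pos: [590.2, 98.0, 86.9]
ee_rot: [180.0, -0.0, 97.6]
force: [-2.6, 0.2, 0.8]
gripper_width: 91.2
gripper_force: 0.9
```

Request:
send_rows(
  targets=[
    [[0, 0, 0, 0.0124, -0.0016, 0, -1], [0, 0, 0, 0.0124, -0.0016, 0, -1], [0, 0, 0, 0.0124, -0.0016, 0, -1]],
  ],
)

```text
time_s: 8.05
ee_pos: [598.0, 97.1, 86.9]
ee_rot: [179.9, -0.0, 97.6]
force: [-0.1, -0.2, 0.7]
gripper_width: 91.2
gripper_force: 0.4
```

Request:
send_rows(
  targets=[
    [[0, 0, 0, 0.0124, -0.0016, 0, -1], [0, 0, 0, 0.0124, -0.0016, 0, -1], [0, 0, 0, 0.0124, -0.0016, 0, -1], [0, 0, 0, 0, 0, 0, -1], [0, 0, 0, 0, 0, 0, -1]],
  ],
)

```text
time_s: 8.55
ee_pos: [605.1, 95.9, 86.9]
ee_rot: [180.0, 0.0, 97.6]
force: [0.8, 0.7, -0.2]
gripper_width: 91.3
gripper_force: 0.4
```

```bash
python3 - <<'E'
from h import *
p,_=optics.grab_frame("side");cv2.imwrite("pics/s5.png",cv2.resize(p[130:300,200:430,::-1],None,fx=3.4,fy=3.4,interpolation=cv2.INTER_CUBIC))
s=env.state();print(s["ee_pos"],s["force"])
E
```

```text
[604.9910111   95.87898993  86.90371493] [-0.33414902  0.24037547  0.90824302]
```

View pics/s5.png

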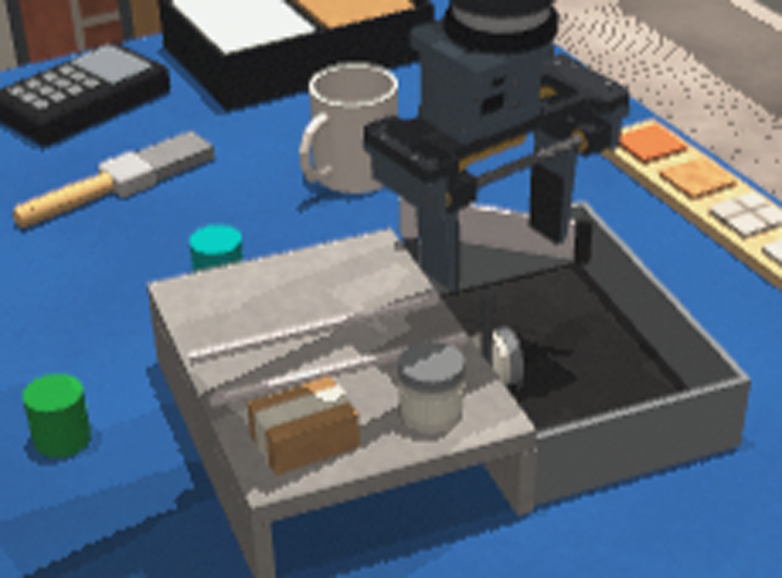

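The pot lies on the tote floor (lid at ≈(508,358)) and the flap is still held open. I'll draw back along the lane so the flap closes gently, then raise the hand.

Request:
send_rows(
  targets=[
    [[0, 0, 0, -0.0496, 0.0064, 0, -1], [0, 0, 0, -0.0496, 0.0064, 0, -1], [0, 0, 0, -0.0496, 0.0064, 0, -1], [0, 0, 0, -0.0496, 0.0064, 0, -1], [0, 0, 0, -0.0496, 0.0064, 0, -1], [0, 0, 0, -0.0496, 0.0064, 0, -1], [0, 0, 0, -0.0496, 0.0064, 0, -1], [0, 0, 0, -0.0496, 0.0064, 0, -1], [0, 0, 0, -0.0496, 0.0064, 0, -1], [0, 0, 0, -0.0496, 0.0064, 0, -1], [0, 0, 0, -0.0496, 0.0064, 0, -1], [0, 0, 0, -0.0496, 0.0064, 0, -1]],
  ],
)

```text
time_s: 9.8
ee_pos: [485.0, 111.5, 86.9]
ee_rot: [180.0, -0.0, 97.6]
force: [-0.5, 0.1, -0.6]
gripper_width: 91.0
gripper_force: 0.0
```

Request:
send_rows(
  targets=[
    [[0, 0, 0, 0, 0, 0.05, -1], [0, 0, 0, 0, 0, 0.1, -1], [0, 0, 0, 0, 0, 0.1, -1], [0, 0, 0, 0, 0, 0.1, -1], [0, 0, 0, 0, 0, 0.1, -1], [0, 0, 0, 0, 0, 0.1, -1], [0, 0, 0, 0, 0, 0.05, -1], [0, 0, 0, 0, 0, 0, -1], [0, 0, 0, 0, 0, 0, -1], [0, 0, 0, 0, 0, 0, -1], [0, 0, 0, 0, 0, 0, -1], [0, 0, 0, 0, 0, 0, -1]],
  ],
)

```text
time_s: 11.0
ee_pos: [485.5, 111.3, 206.2]
ee_rot: [-179.9, 0.0, 97.6]
force: [0.1, 0.1, -1.2]
gripper_width: 91.4
gripper_force: 0.0
```

```bash
python3 - <<'E'
from h import *
p,_=optics.grab_frame("side");cv2.imwrite("pics/s6.png",cv2.resize(p[130:300,200:430,::-1],None,fx=3.4,fy=3.4,interpolation=cv2.INTER_CUBIC))
s=env.state();print(s["time_s"],s["ee_pos"],s["force"])
E
```

```text
11.05 [485.58667389 111.31241165 206.33667759] [0.20790583 0.62818767 0.31581342]
```

View pics/s6.png

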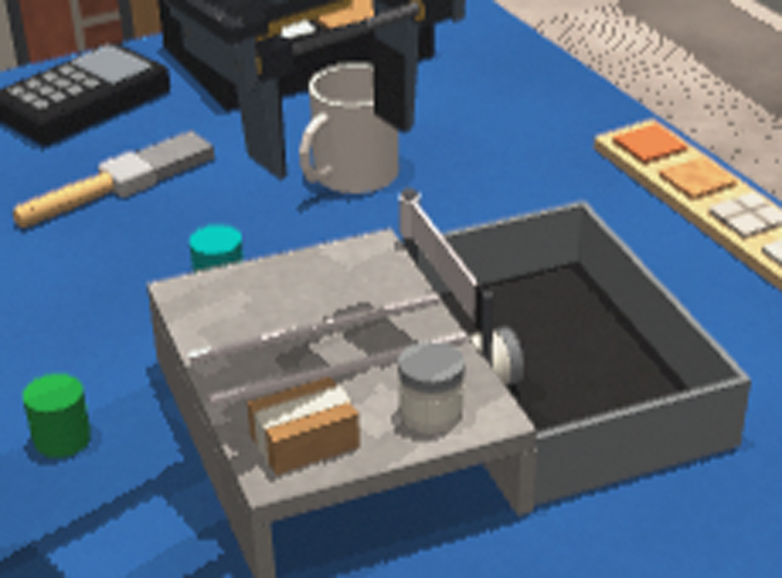

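Request:
send_rows(
  targets=[
    [[0, 0, 0, 0, 0, 0, -1], [0, 0, 0, 0, 0, 0, -1], [0, 0, 0, 0, 0, 0, -1], [0, 0, 0, 0, 0, 0, -1], [0, 0, 0, 0, 0, 0, -1], [0, 0, 0, 0, 0, 0, -1], [0, 0, 0, 0, 0, 0, -1], [0, 0, 0, 0, 0, 0, -1]],
  ],
)

```text
time_s: 11.85
ee_pos: [485.8, 111.4, 206.9]
ee_rot: [180.0, -0.0, 97.6]
force: [-0.1, 0.1, -0.0]
gripper_width: 91.0
gripper_force: 0.0
```

```bash
python3 - <<'E'
from h import *
p,d=optics.grab_frame("side")
e=np.array([[.9917,-.1288],[.1288,.9917]])
def f(u,v):
    X=back("side",(u,v),depth=d[v,u]); return (e@(X[:2]-[568,84])).round(),X[2].round()
for v in range(226,246,3): print(v,[f(u,v) for u in (340,345,350,354)])
g=[(u,v) for u in range(316,345) for v in range(180,225)]
G=np.array([np.r_[f(u,v)[0],f(u,v)[1]] for u,v in g if d[v,u]>0]);G=G[(G[:,2]>90)&(G[:,2]<125)&(abs(G[:,0]-6)<40)&(G[:,1]>-30)&(G[:,1]<95)]
print(np.polyfit(G[:,1],G[:,0],1),len(G))
E
```

```text
226 [(array([  5., -23.]), np.float64(83.0)), (array([59., 64.]), np.float64(9.0)), (array([74., 63.]), np.float64(5.0)), (array([83., 58.]), np.float64(6.0))]
229 [(array([19.,  8.]), np.float64(48.0)), (array([31.,  4.]), np.float64(48.0)), (array([41., -4.]), np.float64(51.0)), (array([77., 44.]), np.float64(7.0))]
232 [(array([14., -3.]), np.float64(48.0)), (array([27., -5.]), np.float64(46.0)), (array([ 38., -11.]), np.float64(47.0)), (array([72., 34.]), np.float64(5.0))]
235 [(array([ -5., -46.]), np.float64(75.0)), (array([ 24., -11.]), np.float64(41.0)), (array([ 36., -15.]), np.float64(41.0)), (array([66., 22.]), np.float64(5.0))]
238 [(array([-10., -57.]), np.float64(75.0)), (array([ 23., -15.]), np.float64(35.0)), (array([ 36., -17.]), np.float64(32.0)), (array([62., 12.]), np.float64(3.0))]
241 [(array([-15., -69.]), np.float64(75.0)), (array([ -3., -70.]), np.float64(73.0)), (array([ 35., -19.]), np.float64(24.0)), (array([54., -4.]), np.float64(7.0))]
244 [(array([-21., -80.]), np.float64(77.0)), (array([ -9., -84.]), np.float64(76.0)), (array([41., -8.]), np.float64(5.0)), (array([ 49., -15.]), np.float64(7.0))]
[1.61219342e-03 4.16668824e+00] 204
```

The pot lies on the tote floor, with its top at 48 mm and its centre at about ledge (25,0). The flap is shut, with a slope of about 0.002 rad. The hand is clear, so I'm handing in.

```bash
python3 -c "
from workcell import env
print(env.job_done())"
```

```text
the job is handed in; nothing more can be done
None
```

I pushed the pot off the ledge into the tote while a finger held the flap open. The flap is now shut, the hand is clear, and the job was handed in at about 12 s; no verdict came back.

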